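# Fit a fresh carbon cartridge in the bench fume filter and fasten its lid

### The arm

A 6-joint arm with a two-finger parallel gripper is mounted at the origin on a cart in front of the work surface, level with it; the furniture and walls round the work are solid. World frame = base frame: x ahead of the robot, y to its left, z up, the work surface at z = 0. Lengths are in mm, angles in rad, forces in N, time in s.
With the tool pointing down it reaches from about 325 to 875 mm from the base axis. Payload 4.4 kg.
Tool frame: the origin (TCP) lies on the centre line of the jaws, within the pads' length; the fingertips stand ahead of it and the grasp point (between the pads) lies 6 mm ahead of it (ctrl.tcp_to_tips is the z of the fingertips in the tool frame, in mm); z points along the fingers, y is the line along which they close (so a half turn about z gives the same grasp; the last joint's range is limited). The gripper opens to 85 mm and grips with 20 to 120 N. Pads are 22 mm wide; open, the fingers measure 114 mm over their backs; the gripper's body (76 mm by 85 mm) begins 54 mm behind the grasp point. The pads swing forward as they close: fully open they stand 13 mm farther back than shut.
Start: joints at [-1.381, 0.207, 1.542, -0, 1.393, -0.15], TCP at [191.634, -542.129, 256.282] pointing down, gripper open.
Joint ranges: [-2.73, 2.73], [-0.86, 2.22], [0.23, 2.46], [-1.11, 4.25], [0.08, 2.63], [-2.82, 2.82]. Speed limits (rad/s): [2.79, 2.79, 3.14, 3.14, 3.14, 3.14].

### API

Orientations are given as a 3x3 rotation matrix whose columns are the frame's x, y, z axes.
In Python, from plant import ctrl, sensors, optics gives the robot as it stands. Calls block until the motion is done:
- ctrl.move_ptp(position, orientation): joint-space move of the TCP to a pose.
- ctrl.move_l(position, rot=None, vel=150, threshold=None): straight line of the TCP; rot=None keeps the orientation; vel is the mean speed in mm/s. With threshold (N) it stops when the force on the tool has changed by that much, and returns True; else False.
- ctrl.set_joints(angles): joint-space move.
- ctrl.gripper_to(opening, force=None): finger opening in mm; force is the grip in N (None keeps the last); returns when the fingers have stopped.
- ctrl.hold(seconds).
- ctrl.solve_ik(position, orientation): joint angles nearest the present ones, or None.
- sensors.read_state(): the state.
- optics.grab_frame(name): name is "scene" or "top" or "wrist"; returns (picture, depth): 420x560x3 uint8, red, green, blue; 420x560 float32, mm along the optical axis (not along the pixel's ray), 0 where there is no reading.
- optics.camera_params(name): a dict with "mtx" (3x3 intrinsics, pixels), "R" (3x3) and "t" (3): a world point X has camera coordinates R X + t; the wrist camera has in their place "T_tool_cam" (4x4, takes a point from camera to tool coordinates, whose origin is the TCP and whose axes are the flange's). Camera axes: x right, y down, z forward; pixel columns grow to the right and rows downward; lengths in mm; the calibration is good to about 2 mm. A picture is of the moment at which its call begins: read the wrist's pose just before it. camera_params takes no time and is no camera call.
A pose or a line that the arm cannot do raises ctrl.MotionError and nothing moves.
- ctrl.finish_job(): hands the job in; it is judged then, once.
The state is a dict: "t": time; "q": joint angles; "qvel": joint speeds; "tau": joint torques, N m; "eef_pos": TCP position; "eef_rot": TCP orientation; "force": force on the tool from outside, world axes, zero at the start; "wrist_torque": the same for the moment, N m; "grip_width": finger opening in mm; "grasp_force": force on a finger pad.
Only numpy, scipy, OpenCV 4.12 (cv2) and the standard library are available. Lean on these libraries where they do the work, as an engineer would, in place of code of your own. Each camera call takes 0.05 s, during which the arm holds its last target. There are 200 camera calls.

### The job

Put the carbon cartridge that fits the bench fume filter flat on the floor of its open bay, then shut the lid and lock both quarter-turn fasteners: press each head down and turn it a quarter turn clockwise until it catches and stays caught on its own. Leave the longer cartridge and the beaker where they stand.

Things in the scene. Friction and masses are not known exactly. Their poses are not given: they have to be found in the camera images.
- cartridge_centre (a point): centre of the loose grey carbon cartridge that fits: a flat box 80 (x) x 120 (y) x 28 mm with a grip rib on top across its middle, 60 (x) x 14 (y) mm and 24 mm high, so 52 mm tall in all. The point lies half-way up (26 mm above the underside, which rests on the worktop), 2 mm below the box's top face. About 0.25 kg. Half a turn makes no difference to its fit.
- long_cartridge_centre (a point): centre, half-way up, of a cartridge of another size that does not fit and stays where it is: same look and rib, but 150 mm along y
- beaker_centre (a point): centre, half-way up, of a loose glass beaker 56 mm wide and 68 mm high, a bystander
- bay_floor (a point): centre of the floor of the bay in the white filter housing (fixed; 165 (x) x 160 (y) mm, rim 66 mm above the worktop). Bay 88 (x) x 128 (y) mm inside, 4 mm play round the right cartridge; floor 10 mm above the worktop, walls 56 mm high. x points to the hinge side, y to the left seen from the fastener side, z up; the shut lid's parts share these axes.
- lid_hinge (a point): middle of the lid's hinge line, which runs along the housing's y, 77 mm behind the bay's centre and 71.5 mm above the worktop
- lid (a joint): opening of the lid (rad): 0 shut, 1.57 upright, stop at 2.15. A plate 8 mm thick, 164 mm wide, reaching 170 mm from the hinge, plus the tab. Stiff hinge (0.22 N m): it stays where it is left beyond about 1 rad; below that it sinks shut slowly by itself.
- lid_tab (a point): centre of the pull tab at the lid's free edge: 8 mm thick (z), 64 mm wide (y), 26 mm deep (x), 180 mm from the hinge line; x along the lid towards the hinge, z out of the lid's outer face. It can be drawn over from behind with the fingertips or pinched across its thickness.
- stud_left_wing (a point): middle of the upright wing of the left fastener's black head, on its turning axis. Wing 44 (x) x 12 (y) mm, 24 mm high, on a 46 mm round flange that moves with it and may be pushed on; the point is 12 mm above the flange, 12 mm below the wing's top. x runs along the wing. Lid shut and head up: 108.5 mm above the worktop, 144 mm in front of (-x) and 50 mm left of (+y) the hinge line's middle
- stud_right_wing (a point): the same for the right fastener, 50 mm right of the lid's middle
- stud_left_press (a joint): how far the left head is pressed down (m): 0 up, stop at 0.013. Spring 3 N at the top, 10 N at the stop. With the lid shut its cross pin stands in a slot that blocks turning until the head is pressed at least 0.010; caught, the spring lifts it to about 0.0065 and holds it there.
- stud_left_turn (a joint): turn of the left head (rad): 0 unlocked (wing fore and aft), grows clockwise seen from above to a stop at 1.571 = locked (wing along the lid's front edge). Pressed and turned to at least about 1.4, it snaps into its notch when let up.
- stud_right_press (a joint): as stud_left_press, for the right fastener
- stud_right_turn (a joint): as stud_left_turn, for the right fastener
Things that resemble listed ones, but are neither listed nor needed, are in the scene too. What is shaped like the part that bears beaker_centre but green, orange or purple is not meant.

How it is judged:
By the outcome, as a careful person would: the job done as asked, in the order asked, and still so for the second after the job is handed in, with the robot touching nothing.
It also fails if it takes over 72 s, if anything falls off the work surface, if the arm or the gripper's body presses on something with over 40 N, if the wrist force passes 120 N, or if a joint passes its speed limit or range.

## Working session

There is one attempt and no reset: what is moved stays moved. The work goes in short steps, each a Python script; the robot and the scene stay as the last script left them, time stands still between calls to the robot, and variables do not carry over. Pictures are saved under pics/ and viewed, at most 10 in all, crops included, and the job is handed in when it is done.

```bash
ls; mkdir -p pics
python3 - <<'E'
from plant import ctrl, sensors, optics
import cv2, numpy as np
for n in ("scene","top"):
    im,d=optics.grab_frame(n); cv2.imwrite(f"pics/{n}0.png",im[:,:,::-1]); np.savez(f"{n}0.npz",im=im,d=d)
    p=optics.camera_params(n); print(n,p["mtx"].round(1).tolist(),p["R"].round(3).tolist(),p["t"].round(1).tolist())
print(optics.camera_params("wrist")["T_tool_cam"].round(3).tolist(),ctrl.tcp_to_tips,sensors.read_state()["t"])
E
```

```text
pics
scene [[535.6, 0.0, 282.9], [0.0, 535.6, 201.9], [0.0, 0.0, 1.0]] [[0.59, -0.807, -0.021], [-0.368, -0.245, -0.897], [0.719, 0.537, -0.442]] [-198.5, 319.9, 1329.6]
top [[523.2, 0.0, 278.6], [0.0, 523.2, 209.9], [0.0, 0.0, 1.0]] [[0.055, -0.998, 0.0], [-0.974, -0.054, -0.221], [0.221, 0.012, -0.975]] [85.5, 536.1, 1387.0]
[[0.001, -0.946, -0.324, 83.485], [1.0, 0.001, 0.001, 1.346], [-0.0, -0.324, 0.946, -117.427], [0.0, 0.0, 0.0, 1.0]] 25.0 0.1
```

View pics/scene0.png

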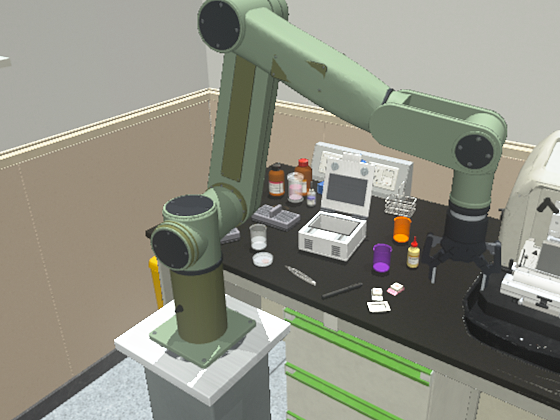

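View pics/top0.png

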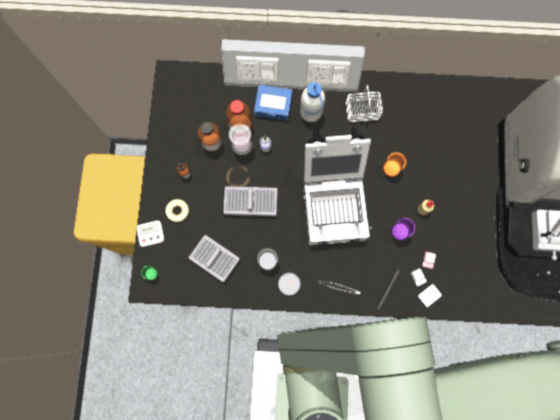

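The housing is at top-view pixel (337,213), with its lid open towards (336,160). The two cartridges are at (250,201), which looks like the long one, and (214,258). The beaker is at (267,260).

```bash
cat > h.py <<'E'
from plant import ctrl, sensors, optics
import cv2, numpy as np
def world(n,d,pose=None):
    p=optics.camera_params(n); K=p["mtx"]
    v,u=np.mgrid[:420,:560]
    X=np.stack([(u-K[0,2])/K[0,0]*d,(v-K[1,2])/K[1,1]*d,d],-1)
    if n=="wrist":
        T=p["T_tool_cam"]; pos,R=pose
        return (X@T[:3,:3].T+T[:3,3])@R.T+pos
    return (X-p["t"])@p["R"]
E
python3 - <<'E'
from h import *
z=np.load("top0.npz"); W=world("top",z["d"]); im=z["im"]
def rect(m,name):
    P=W[m][:,:2].astype(np.float32); r=cv2.minAreaRect(P); print(name,len(P),[np.round(x,1) for x in r], "medz",np.median(W[m][:,2]).round(1))
def roi(u0,u1,v0,v1):
    m=np.zeros((420,560),bool); m[v0:v1,u0:u1]=1; return m&(z["d"]>0)
for nm,b in dict(long=(220,282,183,220),fit=(186,243,232,284),beaker=(255,281,246,274)).items():
    r=roi(*b); rect(r&(W[...,2]>12),nm+" all"); rect(r&(W[...,2]>40),nm+" rib")
    if nm!="beaker": rect(r&(abs(W[...,2]-28)<6),nm+" box")
r=roi(300,374,180,246); rect(r&(abs(W[...,2]-66)<6),"housing rim"); rect(r&(W[...,2]<25)&(W[...,2]>4),"floor")
r=roi(295,378,128,195)
m=r&(W[...,2]>85); P=W[m]; c=P.mean(0); U,S,V=np.linalg.svd(P-c,full_matrices=False); print("lid",c.round(1),V.round(3).tolist(),P.min(0).round(0),P.max(0).round(0))
print("table z", np.median(W[300:310,200:260,2]),np.median(W[270:300,200:240,2]))
cv2.imwrite("pics/a.png",np.hstack([cv2.resize(im[120:250,290:385],None,fx=4,fy=4,interpolation=cv2.INTER_CUBIC),cv2.resize(im[180:310,185:285],None,fx=4,fy=4,interpolation=cv2.INTER_CUBIC)])[:,:,::-1])
E
```

```text
long all 1490 [array([558.1, 198.6]), array([ 90.8, 150.5]), np.float64(1.6)] medz 28.8
long rib 111 [array([561.8, 198.7]), array([60. , 14.2]), np.float64(2.8)] medz 51.1
long box 1249 [array([562.3, 198.6]), array([ 81.3, 150.1]), np.float64(1.0)] medz 28.5
fit all 1255 [array([392.5, 287.8]), array([121.8,  80.4]), np.float64(59.1)] medz 29.0
fit rib 121 [array([392.6, 288.5]), array([15.3, 58.9]), np.float64(58.4)] medz 50.9
fit box 1048 [array([393. , 288.2]), array([120.6,  80. ]), np.float64(59.1)] medz 28.6
beaker all 324 [array([395.7, 139.6]), array([51.5, 50.5]), np.float64(30.3)] medz 28.2
beaker rib 98 [array([395.7, 139.6]), array([51.5, 50.5]), np.float64(30.3)] medz 65.7
housing rim 1760 [array([541. , -42.9]), array([167.3, 160.6]), np.float64(7.9)] medz 66.0
floor 1449 [array([545.8, -51.6]), array([192.2, 213. ]), np.float64(3.0)] medz 10.3
lid [654.6 -25.6 179.2] [[0.338, 0.068, 0.939], [-0.14, 0.99, -0.021], [-0.931, -0.125, 0.344]] [ 613. -111.   85.] [720.  56. 261.]
table z -0.8932962663438082 1.0708267554575381
```

View pics/a.png

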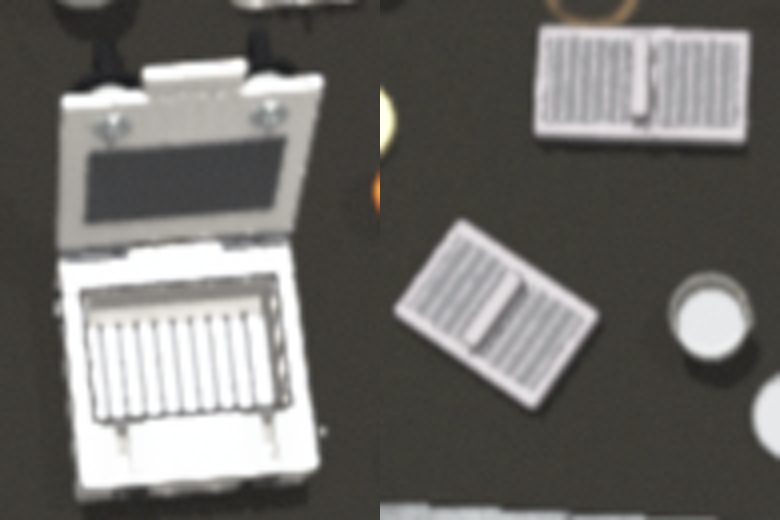

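The close-up confirms it: the fitting cartridge is at (393,288) with its y axis at about 59°, and the long one and the beaker are clear of it. The housing is yawed about 8° and the lid leans back at about 1.92 rad. Next I'll refine with the wrist camera on the way.

```bash
cat >> h.py <<'E'
def Rdown(a):  # tool z down, tool y axis at world angle a (deg)
    a=np.radians(a); y=np.array([np.cos(a),np.sin(a),0]); z=np.array([0,0,-1.]); return np.column_stack([np.cross(y,z),y,z])
def wrist(tag):
    s=sensors.read_state(); im,d=optics.grab_frame("wrist"); cv2.imwrite(f"pics/{tag}.png",im[:,:,::-1])
    W=world("wrist",d,(np.array(s["eef_pos"]),np.array(s["eef_rot"]))); np.savez(tag,im=im,d=d,W=W); return im,d,W
def rect(P):
    r=cv2.minAreaRect(P[:,:2].astype(np.float32)); return [np.round(x,1) for x in r],len(P)
E
python3 - <<'E'
from h import *
print(np.round(sensors.read_state()["eef_rot"],2).tolist())
for nm,p,a in (("house",(541,-43,300),97.9),("cart",(393,288,200),59.1)):
    for k in (0,180): 
        q=ctrl.solve_ik(p,Rdown(a+k)); print(nm,a+k,None if q is None else np.round(q,2).tolist())
R=Rdown(97.9)
try: ctrl.move_ptp((530,-45,330),R)
except ctrl.MotionError as e: print(e); R=Rdown(277.9); ctrl.move_ptp((530,-45,330),R)
im,d,W=wrist("w_house")
print(sensors.read_state()["t"])
z=W[...,2]; m=(d>0)&(abs(z-66)<5)&(abs(W[...,0]-541)<110)&(abs(W[...,1]+43)<110); print("rim",rect(W[m]),np.median(z[m]))
yaw=np.radians(7.9); ex=np.array([np.cos(yaw),np.sin(yaw)]); ey=np.array([-ex[1],ex[0]])
L=W[...,:2]-np.array([541,-43]); a=L@ex; b=L@ey
h=m&(abs(b)<45); print("x hist",np.histogram(a[h],np.arange(-100,100,4)))
h=m&(abs(a)<25); print("y hist",np.histogram(b[h],np.arange(-100,100,4))[0])
E
```

```text
[[0.94, 0.33, -0.0], [0.33, -0.94, 0.0], [0.0, -0.0, -1.0]]
house 97.9 [-0.24, 0.11, 1.57, -0.0, 1.47, -1.95]
house 277.9 [-0.24, 0.11, 1.57, -0.0, 1.47, 1.19]
cart 59.1 [0.45, 0.08, 1.81, -0.0, 1.25, -0.58]
cart 239.1 [0.45, 0.08, 1.81, -0.0, 1.25, 2.56]
2.3167
rim ([array([543.2, -45.6]), array([168.4, 160.3]), np.float64(8.0)], 11102) 66.11284361385964
x hist (array([  0,   0,   0,   0, 252, 327, 257, 323, 322, 320, 320, 246, 311,
       318, 227, 284,  73,   0,   0,   0,   0,   0,   0,   0,   0,   0,
         0,   0,   0,   0,   0,   0,   0,   0,   0,   0,   0,   1, 352,
       206, 231, 229, 224, 250, 218,  61,   7,   0,   0]), array([-100,  -96,  -92,  -88,  -84,  -80,  -76,  -72,  -68,  -64,  -60,
        -56,  -52,  -48,  -44,  -40,  -36,  -32,  -28,  -24,  -20,  -16,
        -12,   -8,   -4,    0,    4,    8,   12,   16,   20,   24,   28,
         32,   36,   40,   44,   48,   52,   56,   60,   64,   68,   72,
         76,   80,   84,   88,   92,   96]))
y hist [  0   0   0   0  77 156 139 166  69   0   0   0   0   0   0   0   0   0
   0   0   0   0   0   0   0   0   0   0   0   0   0   0   0   0   0   0
   0   0   0   0 149 136 152 145  27   0   0   0   0]
```

View pics/w_house.png

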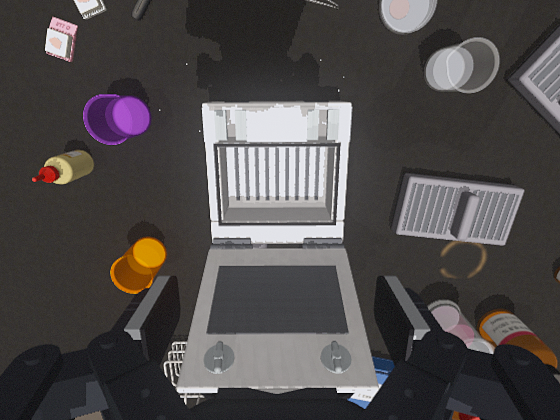

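The wrist view shows the bay opening at about (278,183), with clear rim edges. The lid hangs behind it and is unobstructed. I'll take the half-turned view to cancel the wrist calibration offset, then go to the cartridge.

```bash
cat >> h.py <<'E'
yaw=np.radians(8.0); ex=np.array([np.cos(yaw),np.sin(yaw)]); ey=np.array([-ex[1],ex[0]])
def bay(W,d,o):
    L=W[...,:2]-o; a=L@ex; b=L@ey; m=(d>0)&(abs(W[...,2]-66)<4)
    h=a[m&(abs(b)<45)&(abs(a)<75)]; g=b[m&(abs(a)<30)&(abs(b)<75)]
    e=[np.percentile(h[h<0],98),np.percentile(h[h>0],2),np.percentile(g[g<0],98),np.percentile(g[g>0],2)]
    return np.round(e,1), o+ex*(e[0]+e[1])/2+ey*(e[2]+e[3])/2
E
python3 - <<'E'
from h import *
o=np.array([551,-44.])
w=np.load("w_house.npz"); print(bay(w["W"],w["d"],o))
ctrl.move_ptp((545,-45,330),Rdown(278))
im,d,W=wrist("w_house2"); print(bay(W,d,o))
m=(d>0)&(abs(W[...,2]-66)<5)&(abs(W[...,0]-541)<110)&(abs(W[...,1]+43)<110); print(rect(W[m]))
ctrl.gripper_to(40,40)
ctrl.move_ptp((393,288,250),Rdown(59.1))
im,d,W=wrist("w_cart"); n=(d>0)&(np.hypot(W[...,0]-393,W[...,1]-288)<85)
print("rib",rect(W[n&(W[...,2]>44)&(W[...,2]<60)]),"box",rect(W[n&(W[...,2]>20)&(W[...,2]<60)]),sensors.read_state()["t"])
E
```

```text
(array([-45.4,  43. , -64.4,  63.7]), array([549.85307347, -44.52498175]))
(array([-45.9,  42.3, -64.2,  63.8]), array([549.21745673, -44.47413002]))
([array([541.4, -45.5]), array([164. , 160.3]), np.float64(8.1)], 10663)
rib ([array([393.7, 286.1]), array([13.7, 59.3]), np.float64(58.7)], 891) box ([array([393.3, 286. ]), array([120.3,  79.1]), np.float64(59.1)], 9002) 7.1333
```

Run:
```python
from h import *
c=(393.4,286.1); R=Rdown(59.0)
ctrl.move_ptp((*c,85),R)
hit=ctrl.move_l((*c,53.5),vel=60,threshold=5); z=sensors.read_state()["eef_pos"][2]; print(hit,z)
ctrl.move_l((*c,z+(3 if hit else 1.5)),vel=60)
ctrl.gripper_to(5,60); s=sensors.read_state(); print(s["grip_width"],s["grasp_force"],np.round(s["eef_pos"],1),np.round(s["force"],1))
zg=s["eef_pos"][2]
ctrl.move_l((*c,160),vel=150); s=sensors.read_state(); print(s["grip_width"],np.round(s["force"],1),s["t"])
ctrl.move_ptp((549.5,-44.5,160),Rdown(98.0))
im,d,W=wrist("w_hold"); s=sensors.read_state(); print(np.round(s["eef_pos"],1),s["t"],s["grip_width"])
print(zg)
# cartridge in hand: box top points
T=(W-np.array(s["eef_pos"]))@np.array(s["eef_rot"])
zt=zg-28; m=(d>0)&(abs(T[...,2]-zt)<6)&(abs(T[...,0])<60)&(abs(T[...,1])<80); print("in tool", rect(T[m]), np.median(T[m][:,2]),zt)
```

```text
False 53.27029611383225
12.653342962099668 60.24830102920532 [393.7 286.3  55.2] [0.2 0.2 3.7]
12.57925033476092 [-0.4  1.1 -3.5] 9.9583
[549.  -43.4 159.4] 11.375 12.676983074509549
55.19765950479679
in tool ([array([ 6.4, -1.7]), array([120.1,  69.3]), np.float64(89.9)], 25442) 27.16105846487465 27.19765950479679
```

View pics/w_hold.png

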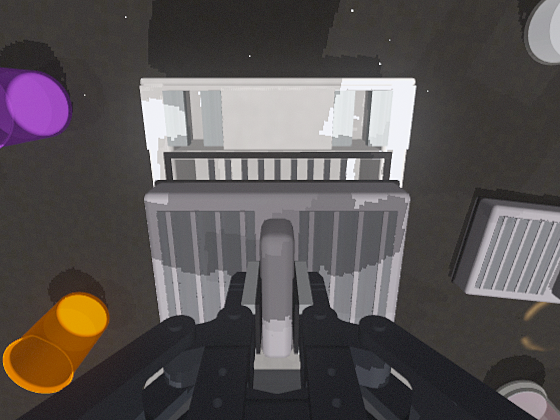

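The cartridge hangs square over the bay, with its front edge at row 185 parallel to the rim, about 1–2 mm off centre in the hand. I'll compensate for that and lower it.

Run:
```python
from h import *
R=Rdown(98.0); want=np.array([549.5,-44.5])+1.0*ex+1.6*ey; cmd=want.copy()
ctrl.move_l((*cmd,110),R,vel=100); ctrl.hold(.15)
e=np.array(sensors.read_state()["eef_pos"][:2]); print("err",(e-want).round(2)); cmd-=(e-want)
hit=ctrl.move_l((*cmd,72),R,vel=80,threshold=8); s=sensors.read_state(); print(hit,np.round(s["eef_pos"],1),np.round(s["force"],1))
if not hit:
    hit=ctrl.move_l((*cmd,64),R,vel=30,threshold=5); s=sensors.read_state(); print(hit,np.round(s["eef_pos"],1),np.round(s["force"],1),s["t"])
```

```text
err [ 0.92 -0.19]
False [549.1 -42.5  71.4] [ 0.3 -0.3 -1.6]
True [550.6 -42.9  65.2] [ 0.9 -0.3  3.5] 13.1083
```

Run:
```python
from h import *
ctrl.gripper_to(32,40); p=sensors.read_state()["eef_pos"]
ctrl.move_l((p[0],p[1],150),vel=150)
ctrl.move_ptp((530,-45,330),Rdown(98))
im,d,W=wrist("w_placed"); print(sensors.read_state()["t"])
H=np.array([549.5,-44.5])
n=(d>0)&(abs((W[...,:2]-H)@ex)<50)&(abs((W[...,:2]-H)@ey)<70)
m=n&(W[...,2]>30)&(W[...,2]<48); print("box top",rect(W[m]),np.percentile(W[m][:,2],[2,50,98]).round(1)); print("rib",rect(W[n&(W[...,2]>56)&(W[...,2]<64.5)&(abs((W[...,:2]-H)@ex)<38)]))
# lid from both views, housing frame relative hinge
for k in ("w_placed","w_house","w_house2"):
    f=np.load(k+".npz"); W=f["W"]; L=W[...,:2]-(H+77*ex); X=np.stack([L@ex,L@ey,W[...,2]-71.5],-1)
    m=(f["d"]>0)&(abs(X[...,1])<80)&(X[...,2]>30)&(X[...,0]<85)&(X[...,0]>0)&(X[...,2]<220)
    P=X[m]; c=np.median(P,0); r=np.polyfit(P[:,2],P[:,0],1); print(k,len(P),"lean",np.arctan(r[0]).round(3),"off",r[1].round(1),"maxz",np.percentile(P[:,2],99.9).round(1),"tab", P[abs(P[:,1])<25][:,2].max().round(1))
```

```text
14.9583
box top ([array([547.7, -45.1]), array([ 94., 130.]), np.float64(8.1)], 6485) [33.  38.3 46.5]
rib ([array([549.6, -44.7]), array([ 75.5, 132.2]), np.float64(8.0)], 839)
w_placed 10336 lean 0.304 off -6.4 maxz 163.2 tab 164.2
w_house 21757 lean 0.307 off -6.6 maxz 165.6 tab 167.1
w_house2 20913 lean 0.309 off -7.5 maxz 172.0 tab 173.8
```

View pics/w_placed.png

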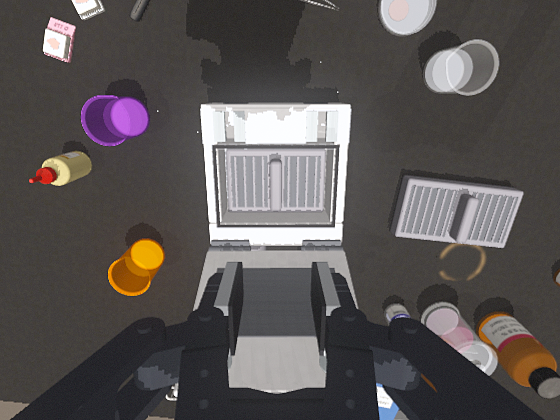

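The cartridge sits flat in the bay: box top is at z = 38.3 mm as expected, with clear gaps all round at about (275,182). Next I draw the lid over from behind.

Run:
```python
from h import *
R=Rdown(98); hx=np.array([549.5,-44.5])+77*ex
def tcp(x,zt): return (*(hx+x*ex),71.5+zt+25)
def tip(th):
    d=np.array([-np.cos(th),np.sin(th)]); n=np.array([np.sin(th),np.cos(th)])
    if th>np.pi/2: c=193*d+4*n; return c[0]+11,c[1]-18
    c=175*d+4*n; return c[0]+11,c[1]
ctrl.gripper_to(0,30)
x,z=tip(1.877)
ctrl.move_l(tcp(x+25,z+45),R,vel=200)
ctrl.move_l(tcp(x+25,z),R,vel=150)
print(np.round(sensors.read_state()["eef_pos"],1), np.round(sensors.read_state()["force"],1))
for th in [1.877,1.72,1.57,1.4,1.2,1.0,.8]:
    ctrl.move_l(tcp(*tip(th)),R,vel=120); s=sensors.read_state(); print(th,np.round(s["force"],1),round(s["t"],2))
im,d=optics.grab_frame("scene"); cv2.imwrite("pics/lid.png",cv2.resize(im[120:300,220:460],None,fx=3,fy=3)[:,:,::-1])
```

```text
[722.2 -20.2 261.2] [0.4 1.  0.3]
1.877 [-0.9  0.7  0.8] 17.3
1.72 [-0.8 -0.3 -0. ] 17.7
1.57 [-0.3 -0.7 -0. ] 18.09
1.4 [ 1.5  0.2 -0.2] 18.49
1.2 [ 0.4  0.4 -0.1] 18.93
1.0 [-0.4 -0.6 -0.3] 19.38
0.8 [ 0.3 -0.2  0.7] 19.82
```

View pics/lid.png

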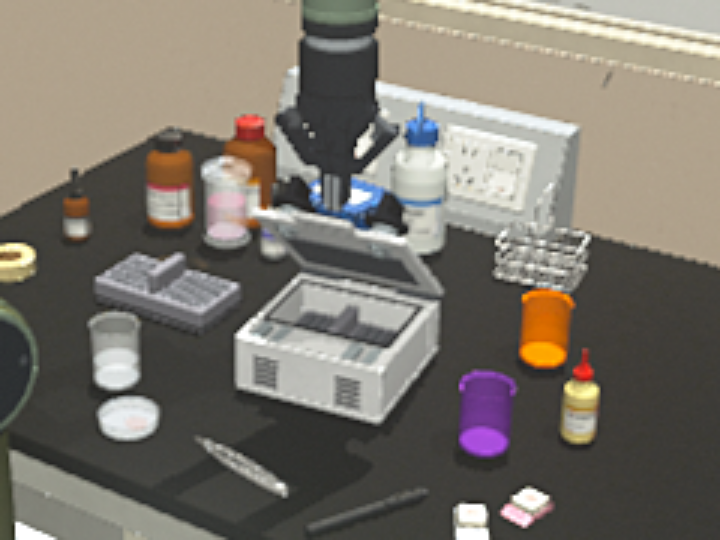

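The fingertips are behind the lid edge (about (330,215) in the crop) and the lid is following, now at roughly 0.8 rad. I'll finish closing it and then measure the wings.

Run:
```python
from h import *
R=Rdown(98); H=np.array([549.5,-44.5]); hx=H+77*ex
def tcp(x,zt): return (*(hx+x*ex),71.5+zt+25)
def tip(th):
    c=175*np.array([-np.cos(th),np.sin(th)])+4*np.array([np.sin(th),np.cos(th)]); return c[0]+11,c[1]
for th in [.6,.4,.2,.06]: ctrl.move_l(tcp(*tip(th)),R,vel=120)
x,z=tip(0); hit=ctrl.move_l(tcp(x,z-3),R,vel=40,threshold=10); s=sensors.read_state(); print(hit,np.round(s["eef_pos"],1),np.round(s["force"],1))
ctrl.move_l(tcp(x,z+60),R,vel=150)
ctrl.gripper_to(40,40)
p=H-67*ex
ctrl.move_ptp((p[0],p[1],300),R)
im,d,W=wrist("w_lid"); print(sensors.read_state()["t"])
L=W[...,:2]-hx; a=L@ex; b=L@ey; z=W[...,2]
m=(d>0)&(abs(b)<25)&(a>-150)&(a<-20); print("lid z",np.percentile(z[m],[5,50,95]).round(1),np.polyfit(a[m],z[m],1).round(3))
for nm,sg in (("left",1),("right",-1)):
    m=(d>0)&(abs(a+144)<40)&(abs(b-sg*50)<22)&(z>114)&(z<128); P=np.c_[a[m],b[m]]; print(nm,rect(P),np.median(z[m]).round(1))
```

```text
True [464.8 -57.  100.5] [-1.9  0.2  7. ]
23.575
lid z [ 74.5  75.9 314.5] [ -1.382 -10.005]
left ([array([-144.2,   49.8]), array([43.6, 12.3]), np.float64(0.0)], 641) 120.0
right ([array([-144.1,  -49.7]), array([11.5, 43.5]), np.float64(86.9)], 644) 120.0
```

View pics/w_lid.png

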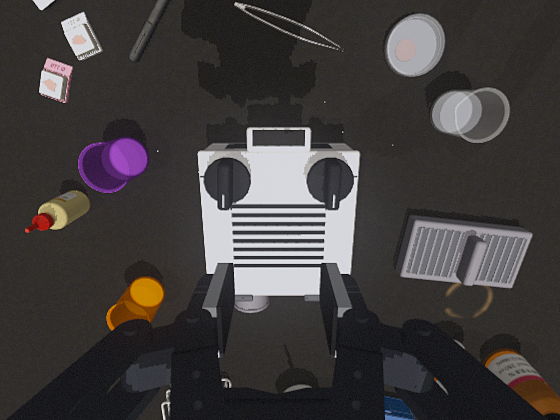

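The lid is shut: plate z = 75.9, and the wings at (224,180) and (330,180) are within 0.3 mm of nominal. Left fastener first.

```bash
cat > lock.py <<'E'
from h import *
def lock(sg):
    H=np.array([549.5,-44.5]); hx=H+77*ex; w=hx-144*ex+sg*50*ey; c=w.copy()
    st=lambda t:(lambda s:print(t,np.round(s["eef_pos"],1),"F",np.round(s["force"],1),"Tz",np.round(s["wrist_torque"][2],2),"w",round(s["grip_width"],1),"t",round(s["t"],2)))(sensors.read_state())
    ctrl.move_ptp((*c,150),Rdown(98)); ctrl.hold(.2)
    c-=np.array(sensors.read_state()["eef_pos"][:2])-w
    hit=ctrl.move_l((*c,122.5),Rdown(98),vel=60,threshold=6); st(f"down {hit}")
    ctrl.gripper_to(3,60); st("grip")
    z=sensors.read_state()["eef_pos"][2]
    ctrl.move_l((*c,z-12.3),Rdown(98),vel=25,threshold=25); st("pressed")
    zp=sensors.read_state()["eef_pos"][2]
    for a in (53,7): ctrl.move_ptp((*c,zp),Rdown(a)); st(f"turn {a}")
    ctrl.hold(.2); st("held")
    ctrl.gripper_to(40,40); st("open")
    ctrl.move_l((*c,160),vel=120)
E
python3 - <<'E'
from lock import *
lock(1)
H=np.array([549.5,-44.5])-67*ex
ctrl.move_ptp((*H,300),Rdown(98)); im,d,W=wrist("w_L"); cv2.imwrite("pics/w_Lc.png",cv2.resize(im[110:310,180:380],None,fx=2.5,fy=2.5)[:,:,::-1])
L=W[...,:2]-H; a=L@ex; b=L@ey; z=W[...,2]
for sg in (1,-1):
    m=(d>0)&(np.hypot(a,b-sg*50)<26)&(z>102)&(z<128); print(sg,rect(np.c_[a[m],b[m]]),np.median(z[m]))
E
```

```text
down False [474.   -3.4 122.1] F [-0.9  0.  -0. ] Tz -0.03 w 40.0 t 25.06
grip [474.5  -3.3 123. ] F [0.1 1.4 2.7] Tz 0.02 w 10.7 t 25.43
pressed [474.6  -3.3 111.3] F [-1.8  2.4  8.1] Tz -0.04 w 10.8 t 26.05
turn 53 [474.7  -2.6 112. ] F [-3.5  4.5  8. ] Tz 0.06 w 10.8 t 26.82
turn 7 [475.3  -2.2 112.2] F [0.2 7.1 7.1] Tz 0.37 w 10.8 t 27.62
held [475.3  -2.2 112.2] F [-0.2  6.9  7.7] Tz 0.25 w 10.7 t 27.82
open [477.1  -4.  112.9] F [2.4 1.3 7.5] Tz -0.02 w 39.9 t 28.21
1 ([array([-0.3, 49.8]), array([43.8, 11.7]), np.float64(89.9)], 704) 113.63303135292426
-1 ([array([  0.4, -49.8]), array([11.9, 44.4]), np.float64(86.8)], 749) 119.81298354628561
```

View pics/w_Lc.png

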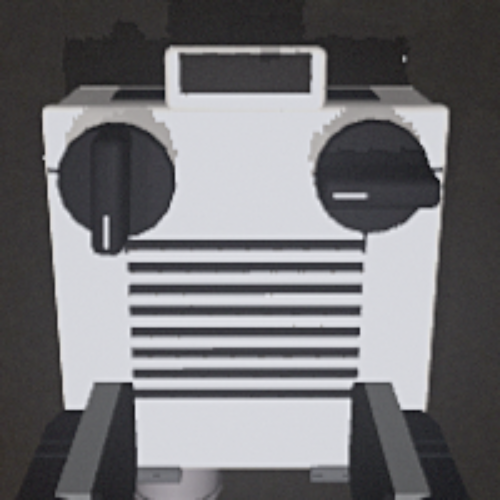

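The left fastener, at right (375,185) in the crop, is turned across and sits 6.4 mm down, so it has caught. Now the right one.

Run:
```python
from lock import *
lock(-1)
H=np.array([549.5,-44.5])-67*ex
ctrl.move_ptp((*H,300),Rdown(98)); im,d,W=wrist("w_R")
L=W[...,:2]-H; a=L@ex; b=L@ey; z=W[...,2]
for sg in (1,-1):
    m=(d>0)&(np.hypot(a,b-sg*50)<26)&(z>102)&(z<128); print(sg,rect(np.c_[a[m],b[m]]),np.median(z[m]))
m=(d>0)&(abs(b)<25)&(a>0)&(a<40); print("lid z",np.median(z[m]))
im,d=optics.grab_frame("top"); W=world("top",d)
def roi(u0,u1,v0,v1):
    m=np.zeros((420,560),bool); m[v0:v1,u0:u1]=1; return m&(d>0)
for nm,bx in dict(long=(220,282,183,220),beaker=(255,281,246,274)).items(): print(nm,rect(W[roi(*bx)&(W[...,2]>(40 if nm=="beaker" else 12))]))
```

```text
down False [ 488.1 -103.1  122. ] F [ 0.2 -0.  -0.1] Tz 0.02 w 40.0 t 31.79
grip [ 488.3 -102.5  122.8] F [-1.6  3.1  2.8] Tz 0.03 w 10.9 t 32.16
pressed [ 488.3 -102.6  111.1] F [-2.8  4.6  8.7] Tz -0.02 w 11.1 t 32.78
turn 53 [ 488.4 -101.7  111.8] F [-1.2  7.8  8.7] Tz -0.0 w 10.8 t 33.56
turn 7 [ 489.2 -101.1  112. ] F [-0.5  9.9  7.9] Tz 0.3 w 10.8 t 34.35
held [ 489.2 -101.1  112. ] F [0.5 9.5 9.1] Tz 0.32 w 10.7 t 34.55
open [ 491.4 -104.4  113.2] F [3.  1.2 6. ] Tz -0.02 w 39.8 t 34.94
1 ([array([-0.4, 49.9]), array([11.5, 44.2]), np.float64(0.2)], 704) 113.54166035413981
-1 ([array([ -0.4, -49.9]), array([11.6, 43.6]), np.float64(0.1)], 704) 113.59887899364989
lid z 76.04310904370891
long ([array([562.4, 198.2]), array([ 83.8, 150.4]), np.float64(0.9)], 1490)
beaker ([array([395.1, 139.2]), array([51.7, 50.9]), np.float64(30.6)], 96)
```

Both heads are turned 90° and sit 6.4 mm down, the lid is shut, and the long cartridge and beaker haven't moved. Handing in.

```bash
python3 -c "
from plant import ctrl
print(ctrl.finish_job())"
```

```text
the job is handed in; nothing more can be done
None
```

The job is handed in at about 36 s: the right cartridge lies flat in the bay, the lid is shut, both fasteners are turned and caught, and the long cartridge and beaker haven't moved.

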